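# Tap the filter carriage home in the light box

## Task

The filter carriage of the light box has been left part-way out. Pick up the brass-footed push block from its black mat and, touching the carriage with the block only, nudge it along its track in separate gentle taps, drawing the block back for a moment between them, until it rests against the stop hidden inside the blue hood; the stop is delicate, so never press on the carriage with more than 15 N or send it sliding faster than 10 cm/s. Then stand the block upright on its mat again and let go of it, leaving everything else on the bench where it is.

Things in the scene. Friction and masses are not known exactly. Their poses are not given: they have to be found in the camera images.
- track: light box fixed to the bench: aluminium bed 340 x 90 mm, 12 mm thick, with two dark guide rails 45 mm apart (inner faces) rising 10 mm above the bed. Origin under the middle of the bed, at bench height; +x runs along the track, the way the carriage must be pushed (roughly to the robot's left). A blue hood covers the track from x = +25 to +170 mm
- hood_mouth (a point): middle of the upper edge of the hood's mouth (orange rim), 66 mm above the bench; a window on the roof rises to 74 mm. The stop is out of sight under the hood, its distance along the track differs by some centimetres each time; when the carriage is home its red tail plate still stands 25 to 70 mm in front of the mouth
- carriage: loose carriage, 0.3 to 0.6 kg: black sled 140 mm long, 42 mm wide, with a small magenta filter, sliding on the bed between the rails (1.5 mm play each side, friction 1 to 5 N, with a brief jolt at first touch). Origin in the middle of its underside, +x towards the hood. At its -x end a red tail plate, 42 mm wide, 8 mm thick, from the bed to 54 mm above the bench: 32 mm of it is above the rails
- carriage_tail (a point): centre of the rear face of the red tail plate, the face to push on, 70 mm behind the carriage's origin and 38 mm above the bench. It has 60 to 145 mm to go along the track
- feeler (a joint): thin sprung pin (under 1 N) standing 3 mm out of the hidden stop: 0 = free, 0.003 = carriage just against the stop; more = the stop's rubber buffer is being squeezed (1 mm for every 4 N). It tells nothing of where the stop is
- push_block_mid (a point): middle of the push block, half-way up, z up. Block 95 mm high, 0.25 kg: round brass foot 36 mm across and 20 mm high, above it a blue square post 18 x 18 mm, 75 mm tall, sides along the point's x and y. Starts upright on the mat; grip the post from above on either pair of sides. Held with its underside 26 to 30 mm above the bench, the foot clears the rails and meets the tail plate
- mat: black rubber mat 100 x 100 mm, 3 mm thick, fixed to the bench. Origin at the centre of its underside
- beaker: bystander, leave alone: glass beaker, 64 mm across, 80 mm high. Origin at the centre of its underside
- reagent: bystander, leave alone: amber glass bottle, 44 mm across, 90 mm high, black cap. Origin at the centre of its underside
- pen: bystander, leave alone: violet pen, about 140 mm long, 10 mm thick, lying along its own x
- spare_filter: bystander, leave alone: spare green filter in a grey frame, 50 x 34 x 15 mm, lying flat. Origin at the centre of its underside
- weight: bystander, leave alone: brass slotted weight with a button top, 38 mm across, 57 mm high. Origin at the centre of its underside
- stopper: bystander, leave alone: reddish rubber stopper, 32 mm across, 28 mm high. Origin at the centre of its underside
Mind the look-alikes: they are no part of the job. Leave any green look-alike of the part that bears push_block_mid alone. Leave any turquoise look-alike of the carriage alone.

How it is judged:
On the way, in this order (a step that is already met when the one before it is completed fails the run):
1. the push block has been picked up off its mat (z of push_block_mid in the frame of mat above 0.065 m), for 0.1 s.
2. the carriage has been nudged along, the block is drawn back from it between two taps, and the stop is not yet reached (distance of carriage from where it was at the start of the episode above 0.01 m and contact force between push_block and carriage below 0.1 N and value of joint feeler below 0.0005 m), for 0.1 s.
3. the carriage is against the hidden stop (value of joint feeler above 0.0015 m), for 0.3 s.
At the end, for the whole second after the job is handed in: The carriage rests within 1.5 mm of the hidden stop (feeler pin pressed in more than 1.5 mm of its 3), and the push block stands upright (within 0.1 rad), at rest, its axis within 40 mm of the mat's centre, let go (value of joint feeler above 0.0015 m and linear speed of each of carriage, push_block below 0.01 m/s and horizontal distance between push_block_mid and mat below 0.04 m and z of push_block_mid in the frame of mat between 0.046 and 0.056 m and angle between push_block_mid's own z axis and vertical below 0.1 rad); the robot touches nothing.
It fails at once if the carriage is pressed with more than 15 N (contact force between push_block and carriage above 15 N).
It fails at once if the carriage is touched by the robot itself (contact force between any of the fingers, the arm and carriage above 0.3 N).
It fails at once if the carriage slides faster than 0.1 m/s (linear speed of carriage above 0.1 m/s).
It fails at once if a bystander is moved by more than 30 mm (distance of any of beaker, reagent, pen, spare_filter, weight, stopper from where it was at the start of the episode above 0.03 m).
It also fails if it takes over 58 s, if anything falls off the work surface, if the arm or the gripper's body presses on something with over 40 N, if the wrist force passes 120 N, or if a joint passes its speed limit or range.

## Robot

A 7-joint arm with a two-finger parallel gripper is mounted at the origin on the work surface. World frame = base frame: x ahead of the robot, y to its left, z up, the work surface at z = 0. Lengths are in m, angles in rad, forces in N, time in s.
With the tool pointing down it reaches from about 0.425 to 1.025 m from the base axis. Payload 9.4 kg.
Tool frame: the origin (TCP) lies midway between the tips of the shut fingers; the grasp point (between the pads) lies robot.grasp_offset behind it (robot.grasp_offset is the distance from the TCP to the grasp point, in m); z points along the fingers, y is the line along which they close (so a half turn about z gives the same grasp; the last joint's range is limited). The gripper opens to 93 mm and grips with 3 to 60 N. Pads are 15 mm wide; open, the fingers measure 128 mm over their backs; the gripper's body (75 mm by 188 mm) begins 65 mm behind the grasp point.
Start: joints at [1.079, 0.599, -0.003, 1.599, 0.002, 0.943, -0.08], TCP at [0.292, -0.664, 0.219] pointing down, gripper open.
Joint ranges: [-2.57, 2.57], [-0.35, 1.97], [-1.29, 1.29], [0.11, 2.56], [-1.05, 4.19], [0.11, 1.86], [-2.63, 2.63]. Speed limits (rad/s): [2.22, 2.22, 3.01, 3.01, 3.14, 3.14, 3.14].

## Interface

Orientations are given as [roll, pitch, yaw] about the fixed x, y, z axes, in that order (R = Rz(yaw) Ry(pitch) Rx(roll)).
In Python, from cell import robot, move_gripper, telemetry, eyes gives the robot as it stands. The module is installed in compiled form; this text tells all that it offers. Calls block until the motion is done:
- robot.move_ptp(position, orientation): joint-space move of the TCP to a pose.
- robot.move_l(position, frame=None, speed=0.15, f_stop=None): straight line of the TCP; frame=None keeps the orientation; speed is the mean speed in m/s. With f_stop (N) it stops when the force on the tool has changed by that much, and returns True; else False.
- robot.goto_joints(angles): joint-space move.
- move_gripper(opening, strength=None): finger opening in m; strength is the grip in N (None keeps the last); returns when the fingers have stopped.
- robot.hold(seconds).
- robot.solve_ik(position, orientation): joint angles nearest the present ones, or None.
- telemetry.observe(): the state.
- eyes.grab_frame(name): name is "scene" or "top" or "wrist"; returns a dict with "pixels" (420x560x3 uint8, red, green, blue), "vertical_fov" (degrees; the focal length in pixels is half the picture's height over the tangent of half this angle, whatever the lens; pixels are square), "cx", "cy" (the principal point, pixels), "world_from_camera" (4x4, takes a point from camera to world coordinates); the wrist camera has in their place "mount" (4x4, takes a point from camera to tool coordinates, whose origin is the TCP and whose axes are the flange's). Camera axes: x right, y down, z forward; pixel columns grow to the right and rows downward; lengths in m; the calibration is good to about 2 mm. A picture is of the moment at which its call begins: read the wrist's pose just before it. There is no depth.
A pose or a line that the arm cannot do raises robot.Unreachable and nothing moves.
- robot.sign_off(): hands the job in; it is judged then, once.
The state is a dict: "time": time; "qpos": joint angles; "qvel": joint speeds; "joint_torque": joint torques, N m; "eef_pos": TCP position; "eef_rot": TCP orientation; "contact_force": force on the tool from outside, world axes, zero at the start; "ft_torque": the same for the moment, N m; "width": finger opening in m; "gripper_force": force on a finger pad.
Only numpy, scipy, OpenCV 4.12 (cv2) and the standard library are available. Lean on these libraries where they do the work, as an engineer would, in place of code of your own. Each camera call takes 0.05 s, during which the arm holds its last target. There are 200 camera calls.

## Working session

There is one attempt and no reset: what is moved stays moved. The work goes in short steps, each a Python script; the robot and the scene stay as the last script left them, time stands still between calls to the robot, and variables do not carry over. Pictures are saved under pics/ and viewed, at most 10 in all, crops included, and the job is handed in when it is done.

```bash
mkdir -p pics; python3 - <<'E'
from cell import robot, move_gripper, telemetry, eyes
import cv2,numpy as np
for n in ("scene","top"):
    f=eyes.grab_frame(n); cv2.imwrite(f"pics/{n}0.png",f["pixels"][:,:,::-1]); np.savez(f"{n}0.npz",**f)
    print(n,f["vertical_fov"],f["cx"],f["cy"],np.round(f["world_from_camera"],3).tolist())
s=telemetry.observe(); print(s["time"],s["eef_pos"],s["eef_rot"],s["width"],robot.grasp_offset)
E
```

```text
scene 54.04559691433359 276.54168084052293 210.10505648454074 [[0.499, 0.639, -0.585, 1.095], [0.866, -0.357, 0.35, -0.359], [0.015, -0.681, -0.732, 0.785], [0.0, 0.0, 0.0, 1.0]]
top 43.62262105359279 280.7622667155084 212.69904546383611 [[-0.004, -0.996, 0.094, 0.429], [-1.0, 0.004, -0.006, -0.019], [0.006, -0.094, -0.996, 1.284], [0.0, 0.0, 0.0, 1.0]]
0.1 [ 0.29199792 -0.66311427  0.21783412] [-3.14019330e+00  1.35831892e-04  4.14899164e-01] 0.09289429969390867 0.0188
```

View pics/scene0.png

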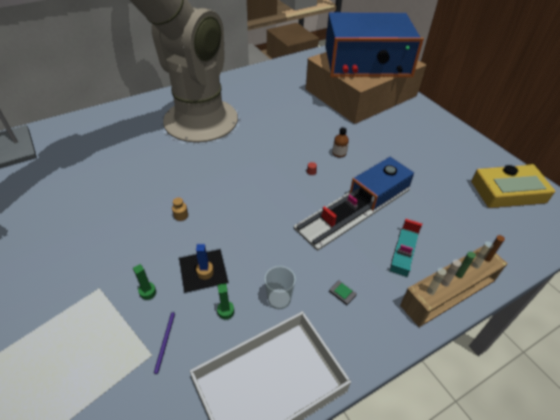

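View pics/top0.png

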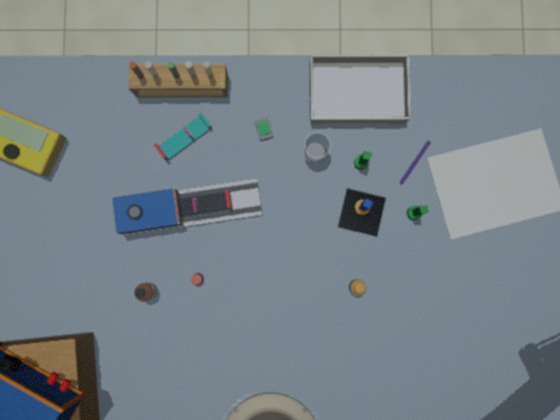

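Scene: the blue post with its brass foot stands on the black mat at scene (203,262), top (364,206). The carriage's red tail plate is at scene (329,215), top (229,200), and the hood mouth at top (178,208).

Candidates for the block are the blue one at top (364,206), a green one at (363,160) and a green one at (418,212). The orange weight at (358,288) also has a brass look. I choose the blue one. For the carriage I choose the black one with the red tail in the track, not the turquoise one at (185,138).

```bash
cat > h.py <<'E'
import numpy as np,cv2
from scipy.spatial.transform import Rotation as R
def foc(f): return 210/np.tan(np.radians(float(f["vertical_fov"]))/2)
def ray(f,u,v,T=None):
    T=f["world_from_camera"] if T is None else T
    F=foc(f); d=T[:3,:3]@np.array([(u-f["cx"])/F,(v-f["cy"])/F,1]); return T[:3,3],d/np.linalg.norm(d)
def onz(r,z): o,d=r; return o+d*(z-o[2])/d[2]
def tri(rs):
    A=sum(np.eye(3)-np.outer(d,d) for o,d in rs); b=sum((np.eye(3)-np.outer(d,d))@o for o,d in rs)
    p=np.linalg.solve(A,b); return p,max(np.linalg.norm((np.eye(3)-np.outer(d,d))@(p-o)) for o,d in rs)
def proj(f,p,T=None):
    T=f["world_from_camera"] if T is None else T
    c=T[:3,:3].T@(np.asarray(p)-T[:3,3]); return np.array([f["cx"],f["cy"]])+foc(f)*c[:2]/c[2]
def blobs(img,lo,hi,roi,amin=15):
    x0,y0,x1,y1=roi; hsv=cv2.cvtColor(np.ascontiguousarray(img[y0:y1,x0:x1]),cv2.COLOR_RGB2HSV)
    m=cv2.inRange(hsv,lo,hi); n,l,s,c=cv2.connectedComponentsWithStats(m)
    out=[(s[i,4],c[i]+[x0,y0],[p+[x0,y0] for p in [cv2.findContours((l==i).astype(np.uint8),0,1)[0][0][:,0]]][0]) for i in range(1,n) if s[i,4]>=amin]
    return sorted(out,key=lambda t:-t[0])
def wristT(s,f): 
    T=np.eye(4);T[:3,:3]=R.from_euler("xyz",s["eef_rot"]).as_matrix();T[:3,3]=s["eef_pos"];return T@f["mount"]
E
python3 - <<'E'
from h import *
t=dict(np.load("top0.npz"));s=dict(np.load("scene0.npz"))
for n,f,rois in (("top",t,[(335,185,390,240),(215,185,245,215),(100,170,270,245)]),("scene",s,[(175,240,235,295),(315,200,345,230),(290,150,420,250)])):
    im=f["pixels"]
    for nm,lo,hi,r in (("blue",(105,120,50),(130,255,255),rois[0]),("black",(0,0,0),(180,255,45),rois[0]),("brass",(8,100,80),(25,255,255),rois[0]),("red",(172,120,80),(180,255,255),rois[1]),("red0",(0,150,80),(5,255,255),rois[1]),("rim",(5,120,80),(18,255,255),rois[2]),("hood",(105,120,50),(130,255,255),rois[2])):
        for a,c,k in blobs(im,lo,hi,r)[:1]:
            print(n,nm,a,c.round(1),"rect",cv2.boxPoints(cv2.minAreaRect(k.astype(np.float32))).round(1).tolist())
v=np.vstack([cv2.resize(t["pixels"][180:245,330:400],(560,520),interpolation=2)[:260:1], ]) if 0 else None
a=cv2.resize(t["pixels"][165:250,100:275],None,fx=3.2,fy=3.2,interpolation=2);b=cv2.resize(s["pixels"][150:250,290:420],None,fx=3,fy=3,interpolation=2);c=cv2.resize(t["pixels"][185:240,335:390],None,fx=4,fy=4,interpolation=2)
W=np.zeros((580,800,3),np.uint8);W[:a.shape[0],:a.shape[1]]=a;W[280:280+300,:390]=b;W[280:500,400:620]=c
cv2.imwrite("pics/crops.png",W[:,:,::-1])
E
```

```text
top blue 108 [367.  203.7] rect [[359.79998779296875, 207.39999389648438], [365.20001220703125, 196.60000610351562], [374.0, 201.0], [368.6000061035156, 211.8000030517578]]
top black 1035 [362.4 212.8] rect [[338.8999938964844, 226.0], [347.5, 189.5], [384.3999938964844, 198.1999969482422], [375.79998779296875, 234.6999969482422]]
top brass 94 [359.3 207.1] rect [[351.5, 203.60000610351562], [361.5, 198.10000610351562], [368.6000061035156, 211.10000610351562], [358.6000061035156, 216.60000610351562]]
top hood 1989 [145.3 211. ] rect [[111.5999984741211, 197.89999389648438], [171.5, 188.6999969482422], [177.0, 224.39999389648438], [117.0999984741211, 233.60000610351562]]
scene blue 212 [201.6 255.7] rect [[194.89999389648438, 244.5], [204.1999969482422, 243.0], [208.3000030517578, 267.6000061035156], [199.0, 269.20001220703125]]
scene black 1043 [202.  271.7] rect [[177.6999969482422, 258.70001220703125], [219.60000610351562, 249.39999389648438], [226.89999389648438, 281.8999938964844], [184.89999389648438, 291.20001220703125]]
scene brass 111 [205.2 270.3] rect [[195.10000610351562, 267.79998779296875], [210.5, 261.3999938964844], [214.8000030517578, 271.70001220703125], [199.39999389648438, 278.20001220703125]]
scene red0 61 [330.  212.6] rect [[322.8999938964844, 209.39999389648438], [325.79998779296875, 205.8000030517578], [336.70001220703125, 214.89999389648438], [333.79998779296875, 218.5]]
scene rim 34 [365.2 188.4] rect [[353.0, 180.0], [353.8999938964844, 178.8000030517578], [376.5, 196.3000030517578], [375.6000061035156, 197.5]]
scene hood 1320 [386.1 179.4] rect [[355.79998779296875, 176.8000030517578], [396.8999938964844, 149.39999389648438], [416.8999938964844, 179.39999389648438], [375.79998779296875, 206.8000030517578]]
```

View pics/crops.png

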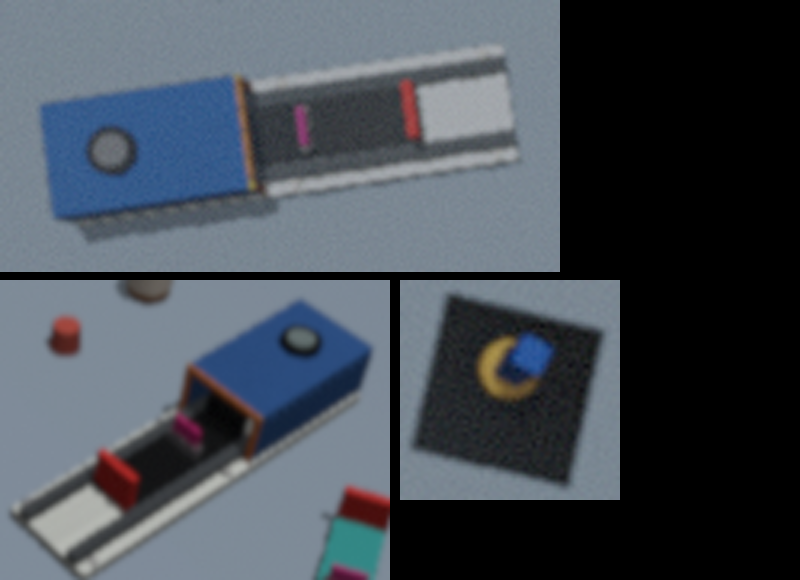

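The crops confirm the choice: a blue post on a round brass foot in the middle of the black mat, a red tail plate at top (229,199), and bed end corners at top (257,179) and (262,215).

```bash
python3 - <<'E'
from h import *
from cell import robot, move_gripper, telemetry, eyes
t=dict(np.load("top0.npz"));s=dict(np.load("scene0.npz"))
A,ra=tri([ray(t,256.9,179.4),ray(s,318.3,247.7)]);B,rb=tri([ray(t,261.9,215),ray(s,294,226.7)])
print("bed corners",A.round(4),ra,B.round(4),rb)
print("bed@12mm",onz(ray(t,256.9,179.4),.012).round(4),onz(ray(t,261.9,215),.012).round(4))
print("hood@66",[onz(ray(t,*p),.066).round(4).tolist() for p in ((111.6,197.9),(171.5+4,188.7),(177+4,224.4),(117.1,233.6))])
for n,f,r,z in(("top",t,(215,180,245,215),.05),):
    for a,c,k in blobs(f["pixels"],(0,110,60),(8,255,255),r)+blobs(f["pixels"],(170,110,60),(180,255,255),r):
        q=cv2.boxPoints(cv2.minAreaRect(k.astype(np.float32)));print("red",a,c,q.round(1).tolist(),[onz(ray(f,*p),.054)[:2].round(4).tolist() for p in q])
P,rp=tri([ray(t,367,203.7),ray(s,199,245)]);print("blk top",P.round(4),rp)
m=[onz(ray(t,*p),.003) for p in((338.9,226),(347.5,189.5),(384.4,198.2),(375.8,234.7))]
print("mat",np.mean(m,0).round(4),"side ang",np.degrees(np.arctan2(*(m[3]-m[0])[1::-1])))
b=P.copy()
j=robot.solve_ik([P[0],P[1],.27],[np.pi,0,0]);print(j)
if j is not None:
    robot.move_ptp([P[0],P[1],.27],[np.pi,0,0]);st=telemetry.observe();f=eyes.grab_frame("wrist");f["T"]=wristT(st,f);np.savez("w1.npz",**f);cv2.imwrite("pics/w1.png",f["pixels"][:,:,::-1])
    print(st["time"],f["mount"].round(3).tolist(),f["vertical_fov"],f["cx"],f["cy"],"expect",proj(f,P,f["T"]))
E
```

```text
bed corners [0.6313 0.033  0.013 ] 0.0021660413999065146 [0.5439 0.0204 0.0074] 0.0014903705333487744
bed@12mm [0.6303 0.0312 0.012 ] [0.5427 0.019  0.012 ]
hood@66 [[0.5792, 0.3679, 0.066], [0.6004, 0.2193, 0.066], [0.5166, 0.2054, 0.066], [0.4958, 0.353, 0.066]]
red 37 [227.7027027 198.2972973] [[225.10000610351562, 191.10000610351562], [228.3000030517578, 190.6999969482422], [230.39999389648438, 206.8000030517578], [227.1999969482422, 207.1999969482422]] [[0.5959, 0.1045], [0.5969, 0.097], [0.5586, 0.092], [0.5576, 0.0995]]
blk top [ 0.5588 -0.2234  0.103 ] 0.0016081610534303434
mat [ 0.55   -0.2255  0.003 ] side ang -103.52935663643949
[ 0.24773578  0.39617449  0.0537526   1.83668651 -0.02627544  0.90941329
 -1.25732338]
1.975 [[0.001, -0.957, -0.29, 0.082], [1.0, 0.001, -0.001, 0.001], [0.001, -0.29, 0.957, -0.166], [0.0, 0.0, 0.0, 1.0]] 66.1169015362766 277.5566939595783 214.7655610187309 expect [275.60564707 196.94462576]
```

View pics/w1.png

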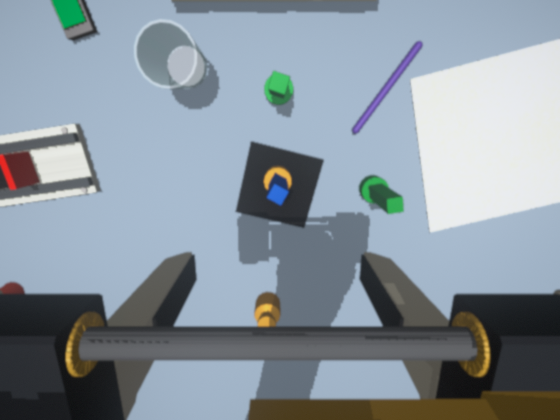

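Wrist view: the mat is centred near (280,185), the foot at (278,180), and the blue post's top face at (277,197). The green look-alikes at (279,88) and (383,195) stand well away, and the beaker is at (168,55).

```bash
python3 - <<'E'
from h import *
t=dict(np.load("top0.npz"));s=dict(np.load("scene0.npz"));w=dict(np.load("w1.npz"));T=w["T"]
im=w["pixels"]
def q(k): return cv2.boxPoints(cv2.minAreaRect(k.astype(np.float32)))
roi=(235,140,325,235)
hsv=cv2.cvtColor(im,cv2.COLOR_RGB2HSV); print("V on post column",[hsv[y,277].tolist() for y in range(176,210,3)])
for nm,lo,hi in(("blueall",(105,130,30),(130,255,255)),("bluetop",(105,130,150),(130,255,255)),("brass",(8,100,80),(25,255,255))):
    for a,c,k in blobs(im,lo,hi,roi)[:2]:
        Q=q(k);W=[onz(ray(w,*p,T),.098) for p in Q];e=[(W[i+1]-W[i])[:2] for i in(0,1)]
        print(nm,a,c.round(1),Q.round(1).tolist(),np.mean(W,0).round(4),[(np.linalg.norm(x).round(4),np.degrees(np.arctan2(x[1],x[0])).round(1)) for x in e])
        if nm=="bluetop": 
            P=tri([ray(w,*Q.mean(0),T),ray(t,367,203.7)]);print("top face tri",P)
# mat: hull of dark mask
x0,y0,x1,y1=roi
g=cv2.inRange(hsv[y0:y1,x0:x1],(0,0,0),(180,255,50)); g=cv2.morphologyEx(g,cv2.MORPH_OPEN,np.ones((3,3)))
mats=[]
for f,TT,rr in((w,T,(235,140,325,227)),(t,t["world_from_camera"],(335,185,390,240))):
    k=blobs(f["pixels"],(0,0,0),(180,255,50),rr)[0][2];Q=q(k);W=np.array([onz(ray(f,*p,TT),.003) for p in Q]);mats.append(Q.mean(0))
    print("mat",W.mean(0).round(4),np.linalg.norm(W[1]-W[0]).round(4),np.linalg.norm(W[2]-W[1]).round(4),Q.round(1).tolist())
print("mat tri",tri([ray(w,*mats[0],T),ray(t,*mats[1])]))
for a,c,k in blobs(im,(0,150,120),(6,255,255),(0,120,60,220))[:2]: print("red",a,c.round(1),q(k).round(1).tolist())
E
```

```text
V on post column [[111, 144, 94], [111, 160, 94], [111, 158, 95], [110, 194, 167], [109, 198, 218], [109, 200, 218], [109, 200, 216], [109, 202, 216], [109, 202, 215], [109, 185, 161], [113, 38, 54], [105, 30, 51]]
blueall 442 [277.5 191.1] [[263.79998779296875, 197.39999389648438], [275.0, 175.0], [293.0, 184.0], [281.79998779296875, 206.39999389648438]] [ 0.5644 -0.2263  0.098 ] [(np.float64(0.0272), np.float64(-26.5)), (np.float64(0.0214), np.float64(-116.8))]
bluetop 267 [277.2 194. ] [[266.20001220703125, 197.60000610351562], [273.3999938964844, 183.1999969482422], [288.20001220703125, 190.60000610351562], [281.0, 205.0]] [ 0.5607 -0.2251  0.098 ] [(np.float64(0.0176), np.float64(-26.4)), (np.float64(0.0177), np.float64(-117.0))]
top face tri (array([ 0.56011227, -0.22430191,  0.09344963]), np.float64(0.0008651557269001395))
brass 338 [276.8 175.5] [[262.29998779296875, 166.5], [290.5, 165.1999969482422], [291.5, 187.89999389648438], [263.29998779296875, 189.1999969482422]] [ 0.579  -0.2248  0.098 ] [(np.float64(0.0296), np.float64(-87.4)), (np.float64(0.0242), np.float64(-176.8))]
mat [ 0.5035 -0.23    0.003 ] 0.012 0.0652 [[257.20001220703125, 219.6999969482422], [258.20001220703125, 211.5], [304.3999938964844, 217.0], [303.3999938964844, 225.1999969482422]]
mat [ 0.5499 -0.2254  0.003 ] 0.0939 0.0932 [[338.79998779296875, 226.3000030517578], [347.3999938964844, 189.39999389648438], [384.29998779296875, 197.89999389648438], [375.79998779296875, 234.89999389648438]]
mat tri (array([ 0.53737607, -0.21957937,  0.09823956]), np.float64(0.010073106294921455))
red 261 [  6.9 172.5] [[-3.799999952316284, 156.5], [3.299999952316284, 153.6999969482422], [16.700000762939453, 187.3000030517578], [9.699999809265137, 190.10000610351562]]
```

```bash
python3 - <<'E'
from h import *
from cell import robot, move_gripper, telemetry, eyes
t=dict(np.load("top0.npz"));w=dict(np.load("w1.npz"))
cw=[(252,142),(323,159),(304,227),(237,211)];ct=[(384.3,197.9),(375.8,234.9),(338.8,226.3),(347.4,189.4)]
for p in cw: # match nearest corner
    W=onz(ray(w,*p,w["T"]),.003);c=min(ct,key=lambda c:np.linalg.norm(onz(ray(t,*c),.003)-W));print("mat corner",tri([ray(w,*p,w["T"]),ray(t,*c)])[0].round(4),W.round(4))
o=[np.pi,0,np.radians(-26.4)]
bx,by=0.5605,-0.225
move_gripper(.065,40)
robot.move_ptp([bx,by,.15],o)
hit=robot.move_l([bx,by,.059],speed=.12,f_stop=15);print("hit",hit)
s0=telemetry.observe();print(s0["time"],s0["eef_pos"].round(4),s0["width"])
if not hit:
    move_gripper(.0,40);s=telemetry.observe();print(s["width"],s["gripper_force"],s["contact_force"].round(2))
    robot.move_l([bx,by,.15],speed=.12)
    s=telemetry.observe();f=eyes.grab_frame("wrist");cv2.imwrite("pics/w2.png",f["pixels"][:,:,::-1]);print(s["time"],s["width"],s["contact_force"].round(2),s["ft_torque"].round(2))
E
```

```text
mat corner [ 0.6076 -0.1919 -0.004 ] [ 0.6086 -0.1919  0.003 ]
mat corner [ 0.5856 -0.2857 -0.0072] [ 0.5864 -0.286   0.003 ]
mat corner [ 0.4929 -0.2603  0.0078] [ 0.4906 -0.2629  0.003 ]
mat corner [ 0.5149 -0.1688  0.0047] [ 0.5143 -0.1687  0.003 ]
hit False
4.15 [ 0.561  -0.2253  0.0598] 0.06520559818066746
0.01755008194552226 39.475430846214294 [ 0.36 -0.01 -0.18]
5.8583 0.01793499467488071 [-0.2   0.68 -2.88] [0.06 0.03 0.01]
```

View pics/w2.png

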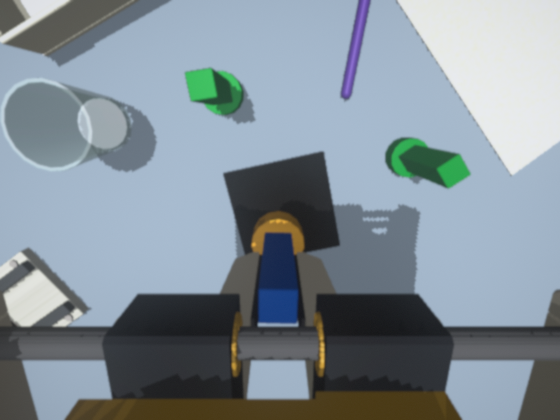

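The wrist picture shows the block hanging straight in the fingers, with its post at (278,285) and foot at (278,235) above the mat. Now the first tap.

```bash
cat > p.py <<'E'
from h import *
from cell import robot, move_gripper, telemetry, eyes
U=np.array([np.cos(np.radians(98)),np.sin(np.radians(98))]);T0=np.array([.5768,.0945])
def at(a,z=.0842): return [*(T0+U*(a-.018)),z]   # a = where the block's front stands along the track from the first tail estimate
def front(s): return float((s["eef_pos"][:2]-T0)@U+.018)
def tap(a,speed=.02,f=8,back=.012):
    hit=robot.move_l(at(a),speed=speed,f_stop=f);s=telemetry.observe();a1=front(s)
    F=s["contact_force"]; print("hit",hit,"front",round(a1,4),"F",F.round(2),"z",s["eef_pos"][2].round(4),end=" ")
    robot.move_l(at(a1-back),speed=.05);robot.hold(.25);s=telemetry.observe();print("free F",s["contact_force"].round(2),"t",round(s["time"],2),"w",s["width"].round(4));return hit,a1
def red(name):
    f=eyes.grab_frame(name)
    roi={"top":(120,175,245,220),"scene":(315,170,400,230)}[name]
    return [(b[0],b[1].round(1).tolist()) for b in blobs(f["pixels"],(0,110,60),(5,255,255),roi)[:2]],f
E
python3 - <<'E'
from p import *
robot.move_ptp(at(-.02,.15),[np.pi,0,np.radians(8)])
print(robot.move_l(at(-.02),speed=.1,f_stop=8))
s=telemetry.observe();print(s["time"],s["eef_pos"].round(4),round(front(s),4))
print(red("scene")[0])
tap(.022)
r,f=red("scene");print(r);cv2.imwrite("pics/s1.png",cv2.resize(f["pixels"][120:270,250:450],None,fx=3,fy=3)[:,:,::-1])
E
```

```text
False
7.8083 [0.5824 0.0567 0.0845] -0.0202
[(np.int32(165), [329.3, 216.2])]
hit False front 0.022 F [ 0.25 -3.69 -0.81] z 0.0842 Traceback (most recent call last):
  File "<stdin>", line 6, in <module>
  File "p.py", line 9, in tap
    robot.move_l(at(a1-back),speed=.05);robot.hold(.25);s=telemetry.observe();print("free F",s["contact_force"].round(2),"t",round(s["time"],2),"w",s["width"].round(4));return hit,a1
                                                                                                                                                    ^^^^^^^^^^^^^^^^
AttributeError: 'float' object has no attribute 'round'
```

```bash
sed -i 's/s\["width"\].round(4)/round(float(s["width"]),4)/' p.py
python3 - <<'E'
from p import *
s=telemetry.observe();print(s["time"],front(s),s["contact_force"].round(2),s["ft_torque"].round(2))
r,f=red("scene");print(r);cv2.imwrite("pics/s1.png",cv2.resize(f["pixels"][120:270,250:450],None,fx=3,fy=3)[:,:,::-1])
E
```

```text
10.75 0.010301499070688162 [-0.03  0.53 -2.54] [0.05 0.03 0.02]
[(np.int32(122), [337.3, 212.0])]
```

View pics/s1.png

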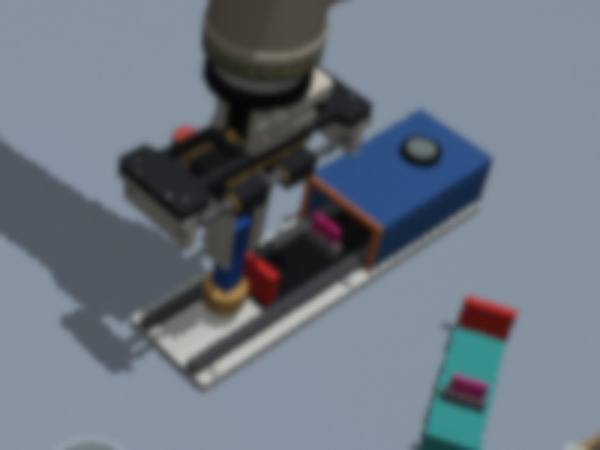

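The scene crop shows the foot just behind the red tail plate, in line with the track and free of it. The carriage has moved about 20 mm, with about 4 N of friction. Next come further taps with a force stop.

```bash
python3 - <<'E'
from p import *
last=None;a=.022
for i in range(8):
    hit,a1=tap(a+.02,speed=.025)
    if hit and last is not None and a1-last<.0025: break
    last=a1 if hit else None; a=a1
    if telemetry.observe()["time"]>38: break
print(red("scene")[0],red("top")[0])
E
```

```text
hit False front 0.042 F [ 0.05 -3.46 -0.84] z 0.0842 free F [-0.17 -0.37 -2.39] t 12.88 w 0.0179
hit False front 0.062 F [-0.16 -4.03 -0.99] z 0.0842 free F [ 0.19  0.29 -2.77] t 14.95 w 0.0179
hit False front 0.082 F [-0.09 -3.78 -0.22] z 0.0842 free F [-0.2  -0.05 -2.65] t 17.02 w 0.0176
hit True front 0.0873 F [ 0.13 -0.39 -2.48] z 0.0839 free F [ 0.43 -0.08 -1.83] t 18.45 w 0.018
hit True front 0.0879 F [ 0.72 -1.65 -1.3 ] z 0.0839 free F [ 0.92 -0.28 -2.57] t 19.77 w 0.0175
[(np.int32(117), [356.2, 201.5])] []
```

```bash
python3 - <<'E'
from p import *
print(tap(.095,speed=.015,f=8.5,back=.03))
bx,by=.5515,-.2262
robot.move_l(at(.05,.15),speed=.15)
robot.move_ptp([bx,by,.13],[np.pi,0,np.radians(-26.4)])
robot.move_l([bx,by,.072],speed=.1)
print("touch",robot.move_l([bx,by,.055],speed=.015,f_stop=2.5))
s=telemetry.observe();print(s["time"],s["eef_pos"].round(4),s["contact_force"].round(2))
f=eyes.grab_frame("wrist");cv2.imwrite("pics/w3.png",f["pixels"][:,:,::-1])
E
```

```text
hit True front 0.0876 F [ 0.49 -1.55 -1.92] z 0.0838 free F [-0.47 -0.3  -1.91] t 21.75 w 0.0177
(True, 0.08757127421575409)
touch True
25.225 [ 0.5514 -0.2261  0.0589] [-0.11 -0.24  5.13]
```

View pics/w3.png

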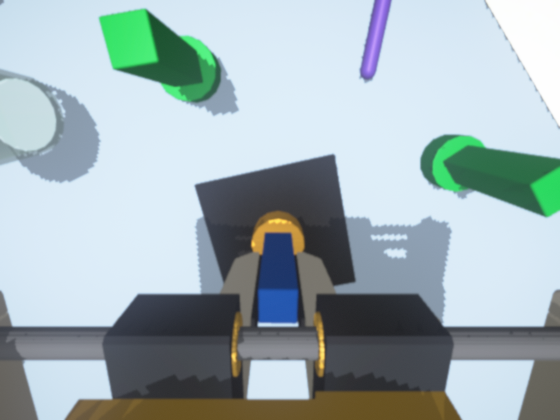

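Three taps stopped at the same place, so the carriage is home. The wrist view shows the foot at (278,235), well inside the mat, and contact came at the pick-up height. Release.

```bash
python3 - <<'E'
from p import *
move_gripper(.06);robot.hold(.2)
p=telemetry.observe()["eef_pos"]
robot.move_l([p[0],p[1],.27],speed=.12);robot.hold(.2)
s=telemetry.observe();f=eyes.grab_frame("wrist");T=wristT(s,f)
b=blobs(f["pixels"],(105,130,150),(130,255,255),(200,120,360,260))[0];Q=cv2.boxPoints(cv2.minAreaRect(b[2].astype(np.float32)))
print("block top",np.mean([onz(ray(f,*q,T),.098) for q in Q],0).round(4),b[0])
r,g=red("scene");print(r)
W=np.vstack([f["pixels"][100:300,100:460].repeat(1,0),cv2.resize(g["pixels"][120:310,150:430],(360,244))]);cv2.imwrite("pics/end.png",cv2.resize(W,None,fx=1.3,fy=1.3)[:,:,::-1]);print(s["time"])
E
```

```text
block top [ 0.552  -0.2271  0.098 ] 245
[(np.int32(186), [353.9, 200.0])]
28.4417
```

View pics/end.png

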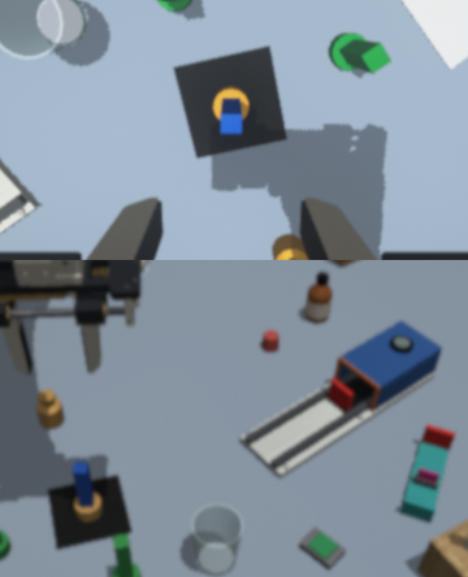

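The block stands free on the mat at (231,105) and the carriage's tail sits just in front of the hood mouth at (342,393). Nothing else has moved.

```bash
python3 -c "
from cell import robot
print(robot.sign_off())"
```

```text
the job is handed in; nothing more can be done
None
```

The job is handed in, but the cell gave no verdict: three taps in a row stopped at the same place, so the carriage should be home against the hidden stop, and the push block stands upright and released within a few millimetres of the mat's centre.

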